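# Turn the scratch-test insert end for end

### The job

In the small scratch-test stand the cone end of the double-ended insert points at the stone; we need the chisel end there instead. Draw the cross pin clear, lift the insert out, turn it end for end and lay it back fully down in both forks, so that the chisel end points down toward the stone with its edge level and the cone end lies in the guard; then slide the cross pin fully home over it. Leave the stone and the other things on the bench where they are.

Things in the scene. Friction and masses are not known exactly. Their poses are not given: they have to be found in the camera images.
- stand: Dark steel scratch-test stand, fixed. Origin at bench level under the seated insert's centre; x level to its rear, y to its left (the pin's knob is on the right, -y), z up. Base plate x -120..+90, y +-55, 12 mm high, with a plate (top 14 mm) for the stone in front. The insert lies on a 30 deg slope: S = (0.866, 0, 0.5) in stand axes runs up it to the rear; N = (-0.5, 0, 0.866) is square to it.
- seat (a point): Centre of the rightly seated insert, 92 mm above the bench, fixed to the stand (axes the stand's). The seated insert has 3.5 mm of play along S and 1.5 mm along y each way; left alone it rests at the front end of the play. Between the forks (59 mm clear along S) there is free space for fingers on both sides of the insert and under it, down to the base.
- front_fork (a point): Notch middle of the front fork, 33.5 mm from the seat down the slope; the rear fork is its twin 33.5 mm up the slope. Forks: plates 8 mm thick along S, 44 mm wide along y, open along +N only; notch 17 mm wide, flat floor 7 mm below the bar's axis, flared mouth, horns ending 23 mm above the axis along N. The pin crosses the front one.
- front_mark (a point): Point of the stand 74 mm from the seat down the slope to the front (stand x -64, z 55 mm): where the tip of the end in use lies.
- rear_mark (a point): Point of the stand 74 mm from the seat up the slope (stand x +64, z 129 mm), where the idle end's tip lies: in a guard behind the rear fork, open along +N, 36 mm wide inside, floor 16 mm below the bar's axis, walls 2 mm above it, closed 85 mm from the seat.
- pin (a joint): Travel of the steel cross pin along the stand's -y (m): 0 = home, over the insert and through both horns of the front fork; 0.034 = drawn to its stop, notch clear (it stays captive). Friction 2 N, no spring: stays where left. 8 mm thick, along y, 33.5 mm down the slope from the seat and 12.5 mm above it along N.
- pin_knob (a point): Middle of the pin's ribbed aluminium knob, a cylinder of 16 mm diameter, 26 mm long along the stand's y, on the pin's axis. With the pin home: 41.5 mm right (-y) of the stand's middle plane, 87 mm above the bench; moves with the pin. Can be pinched across its diameter by fingers closing along S and approaching along -N.
- insert: Loose steel double-ended insert, 148 mm, 0.11-0.22 kg. Origin at its centre, +x to the chisel end; at the start x lies along S, y along the stand's y, z along N. Bar 14 x 14 mm, 96 mm long; square collars 24 x 24 x 4 mm centred at x +-24 mm go just inside the forks and keep it from sliding. Grip the 44 mm of bar between the collars, across its y, approaching along -N.
- chisel_end (a point): Tip of the insert's flat chisel end: a blade 22 mm wide (along the insert's y), stepped down to 4 mm thick; 74 mm from the centre.
- cone_end (a point): Tip of the insert's pointed round cone end (11 mm thick at its root), 74 mm from the centre; faces the stone at the start.
- stone: Flat grey stone, 36 x 58 x 20 mm, lying on the stand's front plate under the insert's tip; to stay there. Origin under its middle.
- tin: Closed aluminium tin, 63 mm across, 42 mm high, standing at the stand's left (+y) side. Leave alone.
- vial: Glass sample vial with white screw cap, 34 mm across, 77 mm high, standing at the stand's right (-y) side near its rear. Leave alone.
- weight: Brass balance weight, 28 mm across, 38 mm high, standing behind the stand as seen from the robot. Leave alone.
- marker: Marker pen, 133 mm long, 18 mm high, lying on the bench to the right. Leave alone.
- tape: Roll of tape lying flat, 100 mm across, 25 mm high, behind the stand as seen from the robot (the roll nearer to the stand). Leave alone.
Mind the look-alikes: they are no part of the job. Of the things like the insert, leave any that is brown; of the rest the smaller one is meant.

How it is judged:
By the outcome, as a careful person would: the job done as asked, in the order asked, and still so for the second after the job is handed in, with the robot touching nothing.
It also fails if it takes over 58 s, if anything falls off the work surface, if the arm or the gripper's body presses on something with over 40 N, if the wrist force passes 120 N, or if a joint passes its speed limit or range.

### The arm

A 7-joint arm with a two-finger parallel gripper is mounted at the origin on a cart in front of the work surface, level with it; the furniture and walls round the work are solid. World frame = base frame: x ahead of the robot, y to its left, z up, the work surface at z = 0. Lengths are in m, angles in rad, forces in N, time in s.
With the tool pointing down it reaches from about 0.4 to 0.85 m from the base axis. Payload 4.5 kg.
Tool frame: the origin (TCP) lies on the centre line of the jaws, within the pads' length; the fingertips stand 14 mm ahead of it and the grasp point (between the pads) lies 5 mm behind it (r.tcp_to_tips is the z of the fingertips in the tool frame, in m); z points along the fingers, y is the direction in which the jaws open and shut (so a half turn about z gives the same grasp; the last joint's range is limited). The gripper opens to 88 mm and grips with 3 to 60 N. Pads are 18 mm wide; open, the fingers measure 123 mm over their backs; the gripper's body (75 mm by 187 mm) begins 45 mm behind the grasp point.
Start: joints at [-1.223, 0.689, -0.195, 1.565, 0.157, 0.902, -0.215], TCP at [0.193, 0.595, 0.253] pointing down, gripper open.
Joint ranges: [-3.01, 3.01], [-0.46, 2.08], [-1.47, 1.51], [0.13, 2.56], [-1, 4.14], [0.04, 2.09], [-2.66, 2.66]. Speed limits (rad/s): [2.57, 2.57, 3.14, 3.14, 3.14, 3.14, 3.14].

### API

Orientations are given as a unit quaternion [x, y, z, w].
In Python, from plant import r, viewer gives the robot as it stands.
- The arm moves only by the shell command python3 -m inch 'ROWS' [FORCE]. ROWS is JSON, a list of rows, each a list of 3 entries, a list of its own where there are three numbers: the closure, from 0 (fully open) to 1 (shut), then the shift along the tool's x, y, z in cm, then the turn about the tool's z in degrees. In form: [[fingers, [x, y, z], yaw], ...]. A call has 1 to 20 rows; each row is the pose to reach, as a shift and turn from the pose commanded when the call began, along the tool's axes at that moment; what a row does not reach only later rows make up. A row lasts 1/10 s, in which the tool goes at most 50 mm and 8.59 degrees, less where a joint would pass 70% of its speed; a pose out of reach is approached as far as the arm can. A call with a gripper value outside its range is refused whole. The fingers move at their own pace and stop on an object; FORCE is the grip in N (left out, the last holds). Time passes only in rows, so rows that repeat a pose let the fingers close. It gives the time, the measured TCP pose, the force and the opening at its end, in the units of the state.
- r.get_state(): the state, without advancing time (a new reading comes with each control period).
- viewer.snapshot(name): name is "scene" or "top" or "wrist"; returns the picture (480x640x3 uint8, red, green, blue); there is no depth.
- viewer.camera_params(name): a dict with "intrinsics" (3x3 intrinsics, pixels), "world_to_cam" (4x4, takes a point from world to camera coordinates). Camera axes: x right, y up, looking along -z (the intrinsics and any distortion apply to the point x, -y, -z); pixel columns grow to the right and rows downward; lengths in m; the calibration is good to about 2 mm. A picture is of the moment at which its call begins: read the wrist's pose just before it. camera_params takes no time and is no camera call; for the wrist camera it gives the pose at the moment of the call.
- r.finish_job(): hands the job in, once; it reports no verdict.
Trained networks look in the newest picture that a camera, given by its name, has taken for a name from the list of things; names that differ only in an ending like _2 or _b are one class to them, and where a whole thing is asked for, a point or a joint stands for the part that bears it (a point fixed in the world has none). Each returns a list of dicts, best first, with "p" (0 to 1); they miss things now and then, are a little off and sometimes report something else, mostly with a low value. They report only what shows in the picture. A call takes as long as a camera call. They do not tell look-alikes from the thing itself.
- viewer.outline_of(camera, name): "pixels" (480x640 bool, what is visible of it) and "bbox" ([left, top, width, height] in pixels, round what is visible of it).
The state is a dict: "clock": time; "q": joint angles; "qd": joint speeds; "joint_torque": joint torques, N m; "tool_pos": TCP position; "eef_rot": TCP orientation; "contact_force": force on the tool from outside, world axes, zero at the start; "moment": the same for the moment, N m; "opening": opening from 0.0 (shut) to 1.0 (fully open).
Only numpy, scipy, OpenCV 4.12 (cv2) and the standard library are available. Lean on these libraries where they do the work, as an engineer would, in place of code of your own. Each camera call takes 0.05 s, during which the arm holds its last target.

## Working session

There is one attempt and no reset: what is moved stays moved. The work goes in short steps, Python scripts to look and compute and a shell command to move; the robot and the scene stay as the last step left them, time stands still between calls to the robot, and variables do not carry over. Pictures are saved under pics/ and viewed, and the job is handed in when it is done.

```bash
ls; mkdir -p pics
python3 - <<'E'
from plant import r, viewer
import cv2,numpy as np
for n in ["scene","top","wrist"]:
    im=viewer.snapshot(n); cv2.imwrite(f"pics/{n}0.png",im[:,:,::-1])
    p=viewer.camera_params(n); print(n,np.round(p["intrinsics"],1).tolist(),np.round(p["world_to_cam"],4).tolist(),[k for k in p])
s=r.get_state(); print({k:np.round(v,3).tolist() for k,v in s.items()}, r.tcp_to_tips)
E
```

```text
pics
scene [[556.8, 0.0, 331.7], [0.0, 556.8, 243.8], [0.0, 0.0, 1.0]] [[0.7002, -0.7139, 0.0061, -0.2768], [0.4202, 0.419, 0.8049, -0.3979], [-0.5772, -0.561, 0.5934, -0.9599], [0.0, 0.0, 0.0, 1.0]] ['intrinsics', 'world_to_cam']
top [[502.6, 0.0, 322.1], [0.0, 502.6, 250.9], [0.0, 0.0, 1.0]] [[0.0171, -0.9996, 0.021, 0.1711], [0.9958, 0.0189, 0.0897, -0.5642], [-0.0901, 0.0194, 0.9957, -1.3448], [0.0, 0.0, 0.0, 1.0]] ['intrinsics', 'world_to_cam']
wrist [[380.6, 0.0, 321.3], [0.0, 380.6, 239.9], [0.0, 0.0, 1.0]] [[0.3089, 0.9511, -0.0009, -0.6249], [-0.9031, 0.2931, -0.3138, 0.043], [-0.2982, 0.0978, 0.9495, -0.3899], [0.0, 0.0, 0.0, 1.0]] ['intrinsics', 'world_to_cam']
{'clock': 0.15, 'q': [-1.223, 0.69, -0.195, 1.566, 0.157, 0.903, -0.215], 'qd': [0.0, -0.001, 0.001, -0.003, 0.001, -0.0, -0.0], 'joint_torque': [-0.001, -52.786, -1.269, -15.359, -0.053, 0.004, 0.0], 'tool_pos': [0.193, 0.594, 0.252], 'eef_rot': [0.156, 0.988, -0.001, -0.0], 'contact_force': [-0.416, 0.306, 0.184], 'moment': [0.014, 0.036, 0.012], 'opening': 1.0} 0.014
```

View pics/scene0.png

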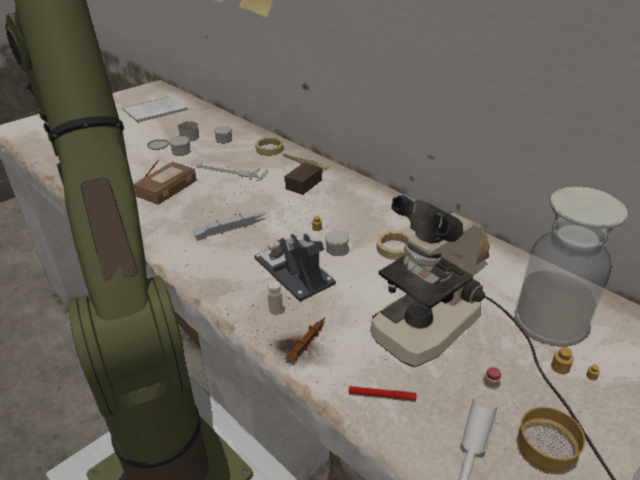

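View pics/top0.png

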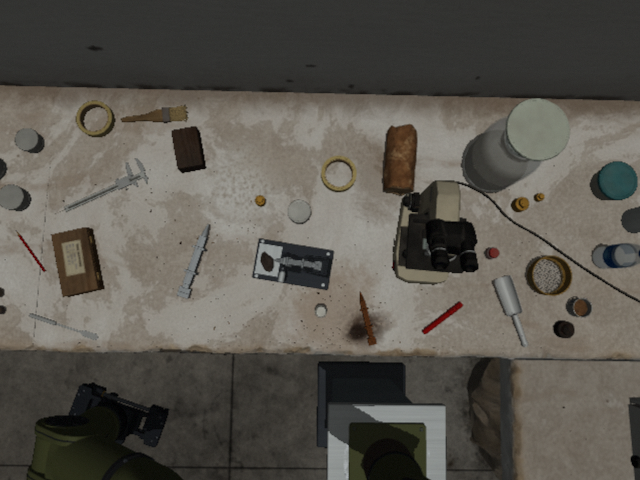

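View pics/wrist0.png

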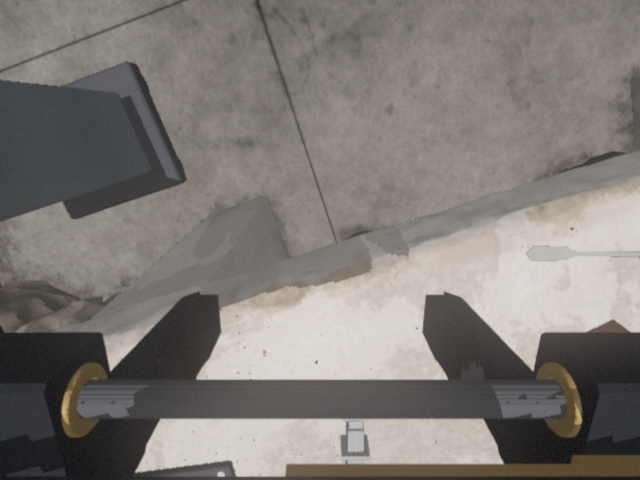

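```bash
cat > h.py <<'E'
from plant import r, viewer
import cv2,numpy as np
def proj(p,P):
    K=np.array(p["intrinsics"]);T=np.array(p["world_to_cam"])
    c=T[:3,:3]@np.array(P,float).T.reshape(3,-1)+T[:3,3:]
    c=np.array([c[0],-c[1],-c[2]]); u=K@c; return (u[:2]/u[2]).T
def ray(p,uv):
    K=np.array(p["intrinsics"]);T=np.array(p["world_to_cam"])
    d=np.linalg.inv(K)@[uv[0],uv[1],1]; d=np.array([d[0],-d[1],-d[2]])
    R=T[:3,:3]; return -R.T@T[:3,3], R.T@d
def onz(p,uv,z):
    o,d=ray(p,uv); return o+d*(z-o[2])/d[2]
def tri(obs):
    A=np.zeros((3,3));b=np.zeros(3)
    for p,uv in obs:
        o,d=ray(p,uv);d=d/np.linalg.norm(d);M=np.eye(3)-np.outer(d,d);A+=M;b+=M@o
    return np.linalg.solve(A,b)
def snap(n,f=None):
    im=viewer.snapshot(n); p=viewer.camera_params(n)
    if f: cv2.imwrite("pics/"+f,im[:,:,::-1])
    return im,p
E
python3 - <<'E'
from h import *
im=cv2.imread("pics/top0.png"); cv2.imwrite("pics/top0c.png",cv2.resize(im[220:330,230:390],None,fx=5,fy=5,interpolation=2))
im=cv2.imread("pics/scene0.png"); cv2.imwrite("pics/scene0c.png",cv2.resize(im[215:325,240:370],None,fx=5,fy=5,interpolation=2))
p=viewer.camera_params("top")
for n in ["stand","insert","stone","pin_knob","vial","tin","weight","tape","marker"]:
    for o in viewer.outline_of("top",n)[:3]:
        m=o["pixels"];ys,xs=np.nonzero(m); c=(xs.mean(),ys.mean()); rect=cv2.minAreaRect(np.c_[xs,ys].astype(np.float32))
        print(n,round(o["p"],2),np.round(c,1),m.sum(),np.round(onz(p,c,0.02)[:2],3),np.round(rect[0],1),np.round(rect[1],1),round(rect[2],1))
E
```

```text
stand 0.96 [294.9 263.8] 2596 [0.525 0.255] [293.5 263.2] [77. 41.] 9.7
insert 0.93 [193.8 264. ] 668 [0.519 0.528] [194.8 260.4] [13.  75.6] 18.1
insert 0.83 [301.8 262.7] 286 [0.528 0.236] [298.7 262.4] [45.9  8.6] 7.6
insert 0.74 [441.2 318.2] 285 [ 0.384 -0.145] [442.1 317.7] [ 6.7 47.8] 54.2
stone 0.73 [267.  261.5] 185 [0.53 0.33] [267.  261.5] [19. 12.] 90.0
stone 0.43 [301.5 262.6] 274 [0.528 0.237] [299.1 262.2] [44.5  9.1] 4.6
pin_knob 0.55 [338.3 173.1] 537 [0.778 0.14 ] [338.5 173. ] [36. 35.] 90.0
pin_knob 0.52 [321.  310.5] 139 [0.4   0.181] [320.8 310.3] [12.7 12. ] 45.0
pin_knob 0.47 [281.9 274.3] 77 [0.495 0.289] [282.6 269.6] [ 6.2 23.7] 9.5
vial 0.68 [320.9 310.3] 130 [0.4   0.182] [321. 310.] [12. 12.] 90.0
tin 0.68 [299.3 211.4] 445 [0.669 0.246] [299.  211.5] [23. 22.] 90.0
weight 0.64 [260.4 200.2] 84 [0.698 0.353] [260.3 200.3] [10.6  8.5] 45.0
tape 0.66 [339.7 172.6] 563 [0.78  0.136] [339.5 173. ] [36. 35.] 90.0
tape 0.42 [282.5 271.2] 83 [0.504 0.288] [282.3 268.9] [ 6.1 24.3] 4.1
marker 0.84 [441.6 317.9] 287 [ 0.385 -0.146] [442.2 317.8] [ 7.  49.4] 53.4
marker 0.68 [301.8 262.7] 265 [0.528 0.236] [298.7 262.4] [45.5  8.3] 7.6
```

View pics/top0c.png

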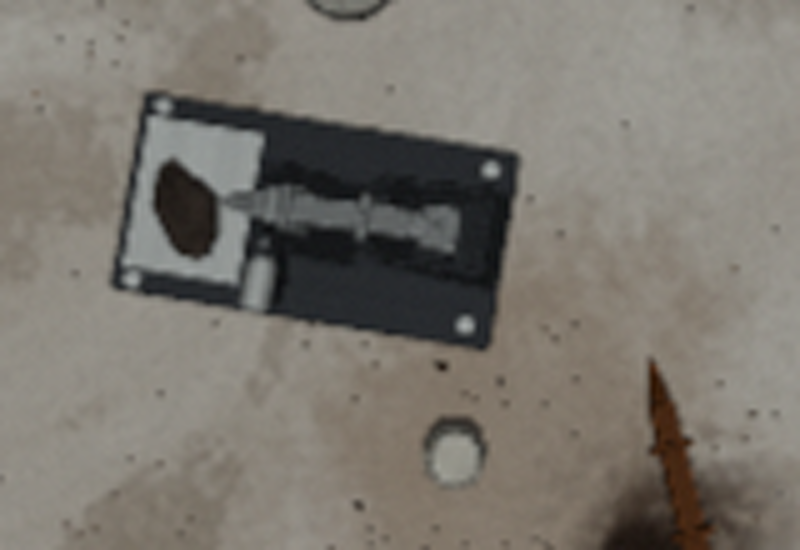

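View pics/scene0c.png

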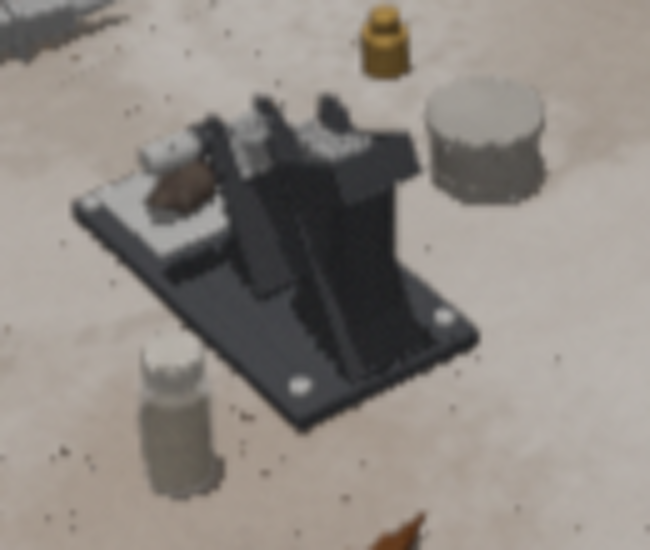

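The things like the insert: large grey one at top px (194,264), brown one at (367,318), and the small grey one in the stand at (299,262). The one meant is in the stand, since it is neither brown nor the larger. The crop shows its cone at the left over the stone, its broad end at the right in the guard and the knob at crop (258,280).

```bash
cat >> h.py <<'E'
def standfit(obs,x0):
    # obs: list (param, uv, stand-point); unknown x,y,yaw
    from scipy.optimize import least_squares
    def f(v):
        c,s=np.cos(v[2]),np.sin(v[2]);out=[]
        for p,uv,P in obs:
            W=[v[0]+c*P[0]-s*P[1],v[1]+s*P[0]+c*P[1],P[2]]
            out+=list((proj(p,[W])[0]-uv)*p["intrinsics"][0][0]/500)
        return out
    s=least_squares(f,x0,loss='soft_l1'); return s.x,np.array(s.fun).reshape(-1,2)
def s2w(v,P):
    c,s=np.cos(v[2]),np.sin(v[2]);P=np.array(P,float)
    return np.array([v[0]+c*P[0]-s*P[1],v[1]+s*P[0]+c*P[1],P[2]])
S=np.array([.8660254,0,.5]);N=np.array([-.5,0,.8660254]);SEAT=np.array([0,0,.092])
def sn(s,y,n): return SEAT+S*s+N*n+np.array([0,y,0])
E
python3 - <<'E'
from h import *
t=viewer.camera_params("top");sc=viewer.camera_params("scene")
T=lambda x,y:(230+x/5,220+y/5); C=lambda x,y:(240+x/5,215+y/5)
obs=[(t,T(150,95),(-.12,.055,.012)),(t,T(517,157),(.09,.055,.012)),(t,T(489,346),(.09,-.055,.012)),(t,T(114,286),(-.12,-.055,.012)),
(sc,C(303,420),(.09,-.055,.012)),(sc,C(476,330),(.09,.055,.012)),(sc,C(76,207),(-.12,-.055,.012))]
v,f=standfit(obs,[.53,.25,-1.6]);print(np.round(v,4),np.round(f,1).tolist())
for P in [SEAT,sn(-.0335,-.0415,.0125)]: print(s2w(v,P))
s=r.get_state();print(s["tool_pos"])
# wrist camera in tool frame
p=viewer.camera_params("wrist");M=np.array(p["world_to_cam"]);o=-M[:3,:3].T@M[:3,3]
from scipy.spatial.transform import Rotation as Ro
Rt=Ro.from_quat(s["eef_rot"]).as_matrix();print(Rt.T@(o-s["tool_pos"]),Rt.T@(-M[2,:3]),Rt)
E
```

```text
[ 0.5219  0.2427 -1.7176] [[-0.5, -0.9], [1.5, -0.7], [0.7, 1.1], [-0.4, 0.5], [-0.5, 0.1], [2.3, -0.1], [-1.3, -1.3]]
[0.52185674 0.24268992 0.092     ]
[0.48596046 0.28364239 0.08607532]
[0.19289305 0.5945047  0.25274421]
[ 0.08131551  0.00050184 -0.13105879] [-3.13717390e-01  3.29937282e-04  9.49516345e-01] [[-9.51188560e-01  3.08610310e-01  2.92313115e-06]
 [ 3.08610310e-01  9.51188558e-01  6.54019118e-05]
 [ 1.74032554e-05  6.31116588e-05 -9.99999998e-01]]
```

```bash
python3 -m inch '[[0,[-10,-5,0],-5],[0,[-20,-11,0],-9.6],[0,[-30,-16,0],-9.6],[0,[-37.5,-20.5,0],-9.6],[0,[-37.5,-20.5,0],-9.6],[0,[-37.5,-20.5,0],-9.6],[0,[-37.5,-20.5,0],-9.6],[0,[-37.5,-20.5,0],-9.6],[0,[-37.5,-20.5,0],-9.6],[0,[-37.5,-20.5,0],-9.6],[0,[-37.5,-20.5,0],-9.6],[0,[-37.5,-20.5,0],-9.6],[0,[-37.5,-20.5,0],-9.6]]' 20
python3 - <<'E'
from h import *
s=r.get_state();print(s["clock"],s["tool_pos"],s["eef_rot"])
snap("wrist","w1.png")
E
```

```text
clock: 1.9
tool_pos: [0.4851, 0.2854, 0.2528]
eef_rot: [0.072, 0.997, 0.0, -0.0]
contact_force: [-0.5, -0.2, 0.7]
opening: 1.001
1.9 [0.48512995 0.28542436 0.25283835] [ 7.15114846e-02  9.97439647e-01  4.28386440e-04 -2.71634983e-04]
```

View pics/w1.png

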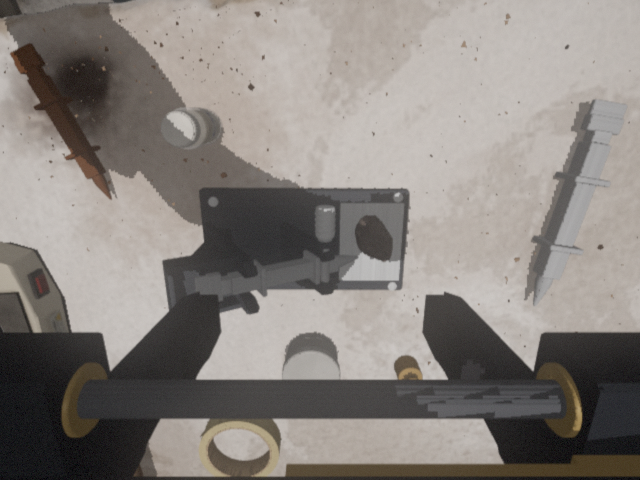

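Run:
```python
from h import *
im=cv2.imread("pics/w1.png"); cv2.imwrite("pics/w1c.png",cv2.resize(cv2.convertScaleAbs(im[180:320,155:415],alpha=1.6,beta=15),None,fx=3,fy=3,interpolation=2))
```

```text
(no output)
```

View pics/w1c.png

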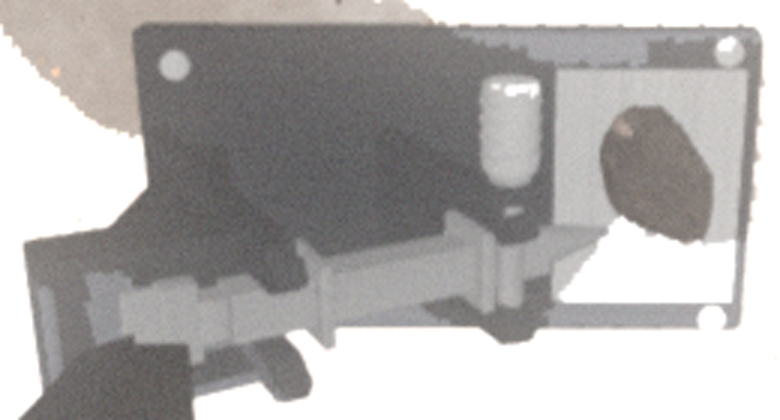

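Run:
```python
from h import *
p=viewer.camera_params("wrist")
t=viewer.camera_params("top")
C=lambda x,y:(155+x/3,180+y/3);T=lambda x,y:(230+x/5,220+y/5)
B=[(p,C(134,27),(.09,-.055,.012)),(p,C(760,31),(-.12,-.055,.012)),(p,C(739,327),(-.12,.055,.012))]
K=[(p,C(511,130),sn(-.0335,-.0415,.0125))]
I=[(p,C(607,230),sn(-.0775,0,0)),(p,C(313,240),sn(.022-.0035,-.012,.012)),(p,C(332,347),sn(.022-.0035,.012,.012))]
for o in (B,B+K,B+K+I):
    v,f=standfit(o,[.52,.24,-1.7]);print(np.round(v,4),np.round(f,1).tolist())
    print(s2w(v,SEAT),s2w(v,K[0][2]))
```

```text
[ 0.5241  0.2468 -1.718 ] [[-2.5, -0.0], [0.9, -0.5], [0.3, 1.4]]
[0.52409773 0.24675667 0.092     ] [0.48821705 0.28772281 0.08607532]
[ 0.5243  0.2473 -1.7197] [[-2.0, -0.1], [1.4, -0.3], [0.6, 1.6], [-0.3, -0.2]]
[0.5243032  0.24730311 0.092     ] [0.48849285 0.28833074 0.08607532]
[ 0.5235  0.2463 -1.7231] [[-2.7, -0.8], [0.7, -0.5], [-0.3, 1.5], [-1.2, -0.7], [-0.0, -0.3], [4.2, 5.9], [0.3, 0.2]]
[0.52347793 0.24632372 0.092     ] [0.48780625 0.28747198 0.08607532]
```

```bash
python3 - <<'E'
from h import *
p=viewer.camera_params("wrist");t=viewer.camera_params("top")
C=lambda x,y:(155+x/3,180+y/3);T=lambda x,y:(230+x/5,220+y/5)
print(tri([(p,C(511,130)),(t,T(258,280))]))
print("collar/insert mid",tri([(p,C(322,293)),(t,T(365,215))]), s2w([.5243,.2473,-1.7197],sn(.0205,0,.008)))
E
python3 -m inch '[[0.5,[-0.1,0.3,3],0],[0.5,[-0.1,0.3,7],0],[0.5,[-0.1,0.3,11],0],[0.5,[-0.1,0.3,11],0],[0.5,[-0.1,0.3,11],0]]'
python3 - <<'E'
from h import *
snap("wrist","w2.png")
E
```

```text
[0.48877849 0.28726688 0.08401104]
collar/insert mid [0.52230172 0.23155778 0.10024839] [0.52225961 0.23369867 0.1091782 ]
clock: 2.45
tool_pos: [0.4873, 0.2873, 0.143]
eef_rot: [0.072, 0.997, -0.0, -0.0]
contact_force: [0.6, 0.6, 0.9]
opening: 0.573
```

View pics/w2.png

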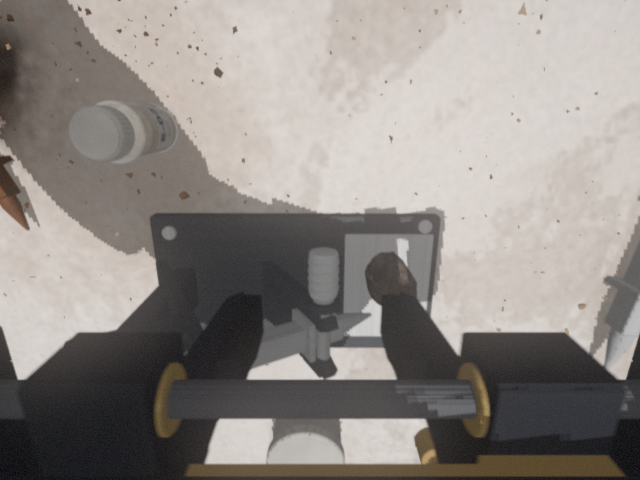

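The picture shows the knob at (323,276), midway between the fingers, with the pin home over the insert at (323,330).

```bash
python3 - <<'E'
from h import *
p=viewer.camera_params("wrist")
print(onz(p,(323,276),.086),onz(p,(323,250),.092),onz(p,(323,303),.086))
E
python3 -m inch '[[0.5,[0,0.1,3],0],[0.5,[0,0.1,5.5],0],[0.5,[0,0.1,5.5],0],[0.8,[0,0.1,5.5],0],[1,[0,0.1,5.5],0],[1,[0,0.1,5.5],0],[1,[0,0.1,5.5],0],[1,[0,0.1,5.5],0],[1,[0,0.1,5.5],0]]' 30
```

```text
[0.490308  0.2889731 0.086    ] [0.47337174 0.29139663 0.092     ] [0.50641114 0.28663275 0.086     ]
clock: 3.4
tool_pos: [0.4885, 0.288, 0.0888]
eef_rot: [0.073, 0.997, 0.001, 0.001]
contact_force: [-1.4, -0.1, 6.8]
opening: 0.172
```

```bash
python3 -m inch '[[1,[0.5,0,0],0],[1,[1.2,0,0],0],[1,[2,0,0],0],[1,[2.8,0,0],0],[1,[3.3,0,0],0],[1,[3.5,0,0],0],[1,[3.6,0,0],0],[1,[3.6,0,0],0]]'
```

```text
clock: 4.2
tool_pos: [0.4557, 0.2928, 0.0888]
eef_rot: [0.074, 0.997, 0.001, 0.003]
contact_force: [5.5, -2.4, 4.2]
opening: 0.171
```

```bash
python3 -m inch '[[1,[0.2,0,0],0],[1,[0.3,0,0],0],[1,[0.3,0,0],0]]'
```

```text
clock: 4.5
tool_pos: [0.4556, 0.2929, 0.0889]
eef_rot: [0.075, 0.997, 0.002, 0.005]
contact_force: [12.0, -1.2, 0.7]
opening: 0.169
```

```bash
python3 -m inch '[[0.7,[0,0,0],0],[0.5,[0,0,0],0],[0.4,[0,0,-3],0],[0.4,[0,0,-7],0],[0.4,[0,0,-11],0],[0.4,[0,0,-14],0],[0.4,[0,0,-14],0],[0.4,[0,0,-14],0]]'
python3 - <<'E'
from h import *
s=r.get_state(); print(np.round(s["q"],2))
snap("wrist","w3.png")
im=cv2.imread("pics/w3.png"); cv2.imwrite("pics/w3c.png",cv2.resize(cv2.convertScaleAbs(im[180:420,155:465],alpha=1.6,beta=15),None,fx=2.5,fy=2.5,interpolation=2))
E
```

```text
clock: 5.3
tool_pos: [0.4486, 0.2933, 0.2277]
eef_rot: [0.073, 0.997, 0.0, -0.0]
contact_force: [0.5, 0.1, -0.0]
opening: 0.602
[-0.49  0.61 -0.28  1.86  0.25  0.7   0.51]
```

View pics/w3c.png

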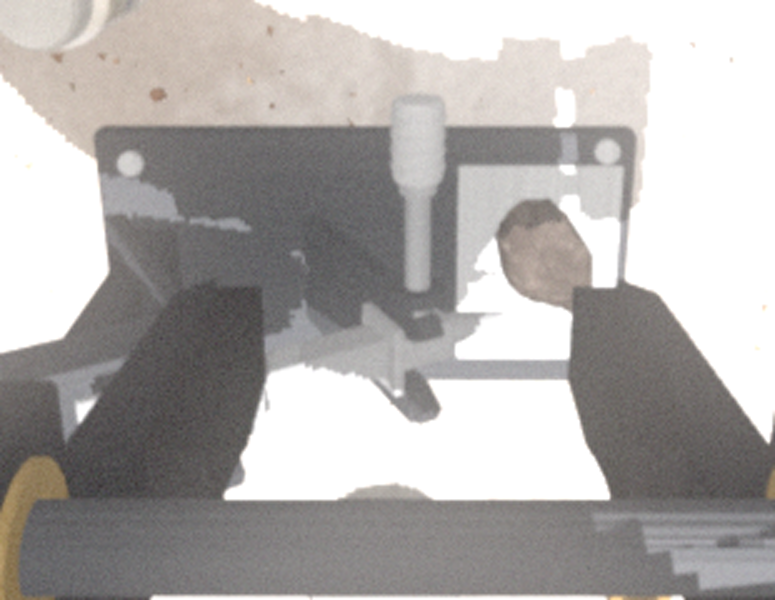

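The pin is drawn: its end sits at crop (418,290), outside the notch. Next I move over the insert with a −90° turn.

```bash
python3 -m inch '[[0.4,[-2,-0.8,0],-8.5],[0.4,[-4,-1.6,0],-17],[0.4,[-6,-2.3,0],-25.5],[0.4,[-8.2,-3.1,0],-34],[0.4,[-8.2,-3.1,0],-42],[0.4,[-8.2,-3.1,0],-50],[0.4,[-8.2,-3.1,0],-58],[0.4,[-8.2,-3.1,0],-66],[0.4,[-8.2,-3.1,0],-74],[0.4,[-8.2,-3.1,0],-82],[0.4,[-8.2,-3.1,0],-89.9],[0.4,[-8.2,-3.1,0],-89.9],[0.4,[-8.2,-3.1,0],-89.9],[0.4,[-8.2,-3.1,0],-89.9]]'
python3 - <<'E'
from h import *
s=r.get_state(); print(np.round(s["q"],2))
im,p=snap("wrist","w4.png")
v=[.5243,.2473,-1.7197]
for P in [sn(-.0035,0,.007),sn(.0705,0,0),sn(-.0295,.022,.023),sn(-.0295,-.022,.023)]: print(proj(p,[s2w(v,P)]))
E
```

```text
clock: 6.75
tool_pos: [0.5255, 0.2505, 0.227]
eef_rot: [-0.652, 0.758, 0.0, -0.001]
contact_force: [0.1, 1.4, 1.0]
opening: 0.603
[-0.11  0.75 -0.73  1.71  0.61  0.93  1.9 ]
[[322.99105329 236.90210402]]
[[323.26719395 143.85513956]]
[[293.47908853 276.23648209]]
[[352.47065513 276.1919455 ]]
```

View pics/w4.png

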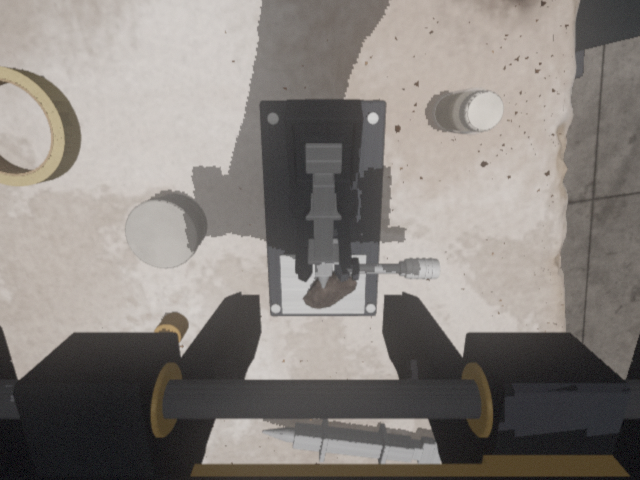

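Run:
```python
from h import *
p=viewer.camera_params("wrist");v=[.5243,.2473,-1.7197]
im=cv2.imread("pics/w4.png"); cv2.imwrite("pics/w4c.png",cv2.resize(cv2.convertScaleAbs(im[90:320,250:450],alpha=1.8,beta=15),None,fx=2.6,fy=2.6,interpolation=2))
for o in viewer.outline_of("wrist","insert"):
    m=o["pixels"];print(o["p"],o["bbox"])
    if o["bbox"][1]<250:
        for row in range(145,290,8):
            xs=np.nonzero(m[row])[0]
            if len(xs): print(row,xs.min(),xs.max(),xs.mean())
```

```text
0.93 [262.7, 416.7, 176.8, 47.1]
0.59 [303.8, 142.5, 35.9, 144.9]
145 305 341 323.0
153 305 341 323.0
161 305 341 323.0
169 306 342 324.0
177 313 334 323.5
185 313 334 323.5
193 312 335 323.5
201 311 336 323.5
209 311 336 323.5
217 306 341 323.5
225 314 333 323.5
233 314 333 323.5
241 309 338 323.5
249 308 338 323.0
257 308 338 323.0
265 315 332 323.5
273 315 331 323.0
281 320 327 323.5
```

View pics/w4c.png

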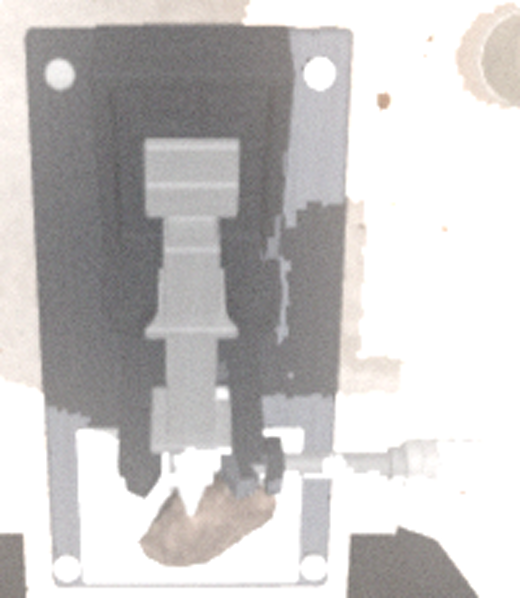

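```bash
python3 -m inch '[[0.4,[0,0.1,4],0],[0.4,[0,0.1,8],0],[0.4,[0,0.1,11],0],[0.4,[0,0.1,12.5],0],[0.4,[0,0.1,13.7],0],[0.4,[0,0.1,13.7],0],[0.4,[0,0.1,13.7],0]]'
python3 - <<'E'
from h import *
im,p=snap("scene","s5.png")
cv2.imwrite("pics/s5c.png",cv2.resize(im[150:325,220:400,::-1],None,fx=3.4,fy=3.4,interpolation=2))
E
```

```text
clock: 7.55
tool_pos: [0.5255, 0.2514, 0.0917]
eef_rot: [-0.653, 0.757, -0.0, 0.001]
contact_force: [0.4, -0.1, 0.1]
opening: 0.599
```

View pics/s5c.png

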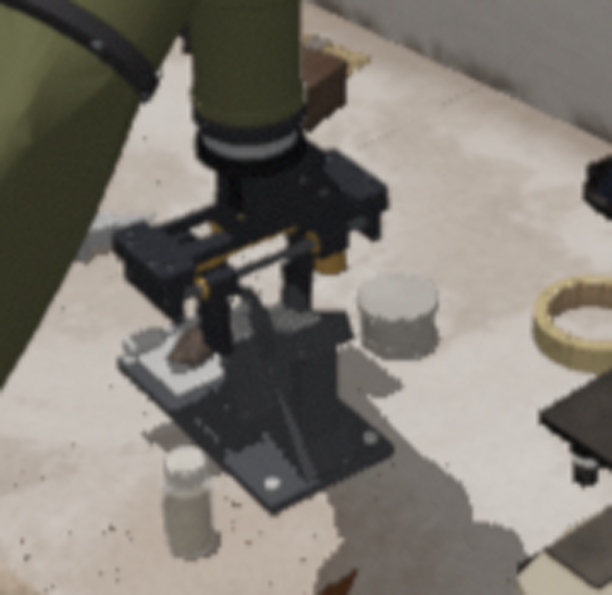

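The fingers stand on either side of the insert between the forks, with no contact. I close now.

```bash
python3 -m inch '[[0.7,[0,0,0],0],[1,[0,0,0],0],[1,[0,0,0],0],[1,[0,0,0],0],[1,[0,0,0],0],[1,[0,0,0],0]]' 25
```

```text
clock: 8.2
tool_pos: [0.5249, 0.2508, 0.0908]
eef_rot: [-0.653, 0.757, 0.0, 0.0]
contact_force: [-0.6, 0.5, 1.3]
opening: 0.156
```

```bash
python3 -m inch '[[1,[0.1,0,-0.1],0],[1,[0.1,0,-0.3],0],[1,[-0.1,0,-0.6],0],[1,[-0.3,0,-1],0],[1,[-0.3,0,-1],0]]'
```

```text
clock: 8.7
tool_pos: [0.5257, 0.2547, 0.1015]
eef_rot: [-0.653, 0.757, 0.0, 0.001]
contact_force: [-0.2, -0.4, -1.9]
opening: 0.155
```

```bash
python3 -m inch '[[1,[-0.5,0,-0.87],0],[1,[-1,0,-1.73],0],[1,[-1.5,0,-2.6],0],[1,[-2,0,-3.5],0],[1,[-2.3,0,-4.5],0],[1,[-2.3,0,-7],0],[1,[-2.3,0,-10],0],[1,[-2.3,0,-12],0],[1,[-2.3,0,-12],0],[1,[-2.3,0,-12],0]]'
python3 - <<'E'
from h import *
snap("wrist","w6.png");snap("scene","s6.png")
s=r.get_state(); print(np.round(s["q"],2))
E
```

```text
clock: 9.7
tool_pos: [0.5287, 0.2762, 0.2207]
eef_rot: [-0.653, 0.757, -0.0, -0.0]
contact_force: [-0.5, -1.4, -1.7]
opening: 0.155
[-0.16  0.78 -0.72  1.67  0.61  0.94  1.87]
```

View pics/s6.png

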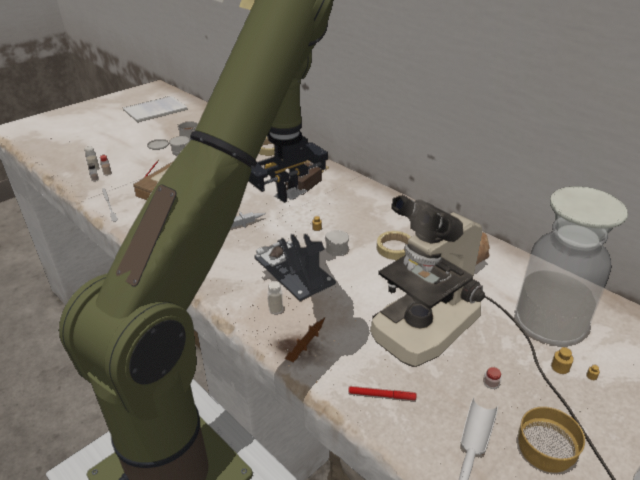

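View pics/w6.png

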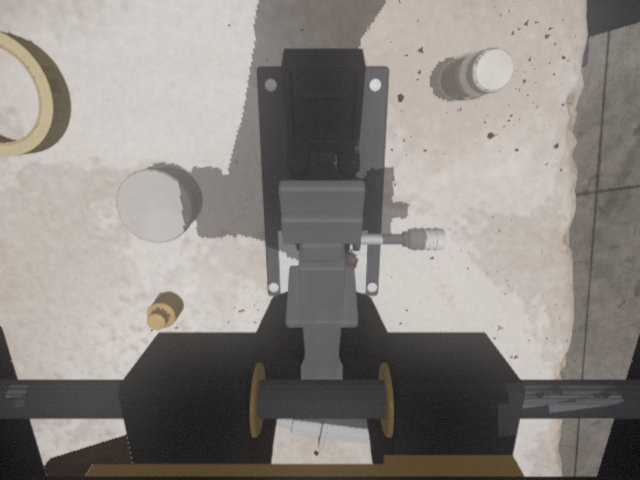

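The insert is held, chisel end up toward the camera at (322,215). I carry it, turned 90°, over the free bench area in front of the stand.

```bash
python3 -m inch '[[1,[-3,0.5,0],8],[1,[-6,1,0],16],[1,[-9,1.5,0],24],[1,[-12,2,0],32],[1,[-15.2,2.3,0],40],[1,[-15.2,2.3,0],48],[1,[-15.2,2.3,0],56],[1,[-15.2,2.3,0],64],[1,[-15.2,2.3,0],72],[1,[-15.2,2.3,0],80],[1,[-15.2,2.3,0],90],[1,[-15.2,2.3,2],90],[1,[-15.2,2.3,6],90],[1,[-15.2,2.3,10],90],[1,[-15.2,2.3,12],90],[1,[-15.2,2.3,12],90]]'
python3 - <<'E'
from h import *
snap("wrist","w7.png");snap("top","t7.png")
im=cv2.imread("pics/t7.png");cv2.imwrite("pics/t7c.png",cv2.resize(im[180:340,150:350],None,fx=3.5,fy=3.5,interpolation=2))
E
```

```text
clock: 11.4
tool_pos: [0.5256, 0.4277, 0.0955]
eef_rot: [0.073, 0.997, -0.004, -0.003]
contact_force: [-0.9, -1.3, -1.8]
opening: 0.159
```

View pics/t7c.png

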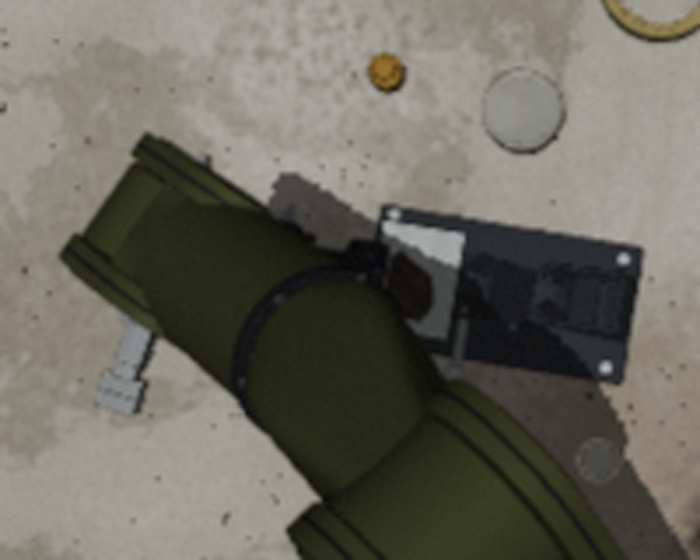

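View pics/w7.png

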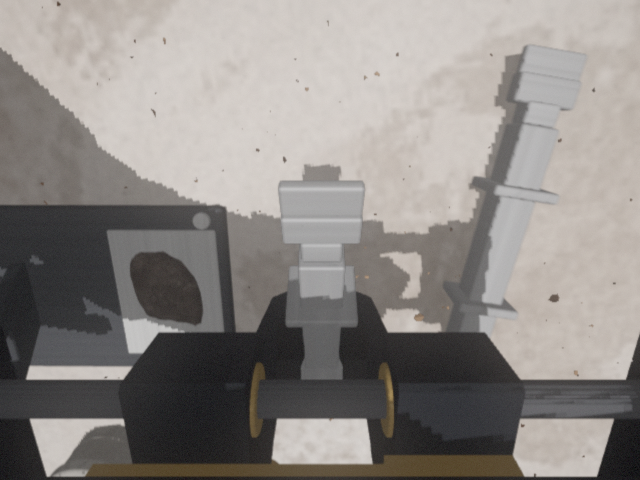

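```bash
python3 -m inch '[[1,[0,0,2],0],[1,[0,0,4],0],[1,[0,0,5],0],[1,[0,0,5],0]]' 6; python3 -m inch '[[1,[0,0,0.4],0],[1,[0,0,0.8],0],[1,[0,0,1.2],0],[1,[0,0,1.6],0],[1,[0,0,2],0],[1,[0,0,2.4],0],[1,[0,0,2.6],0],[1,[0,0,2.6],0]]'
python3 - <<'E'
from h import *
snap("wrist","w8.png")
E
```

```text
clock: 11.9
tool_pos: [0.5282, 0.4301, 0.0505]
eef_rot: [0.074, 0.997, -0.0, -0.0]
contact_force: [-0.6, 0.6, -0.7]
opening: 0.158
clock: 12.7
tool_pos: [0.5283, 0.4301, 0.0243]
eef_rot: [0.074, 0.997, -0.0, -0.0]
contact_force: [-0.2, 0.0, -0.9]
opening: 0.155
```

View pics/w8.png

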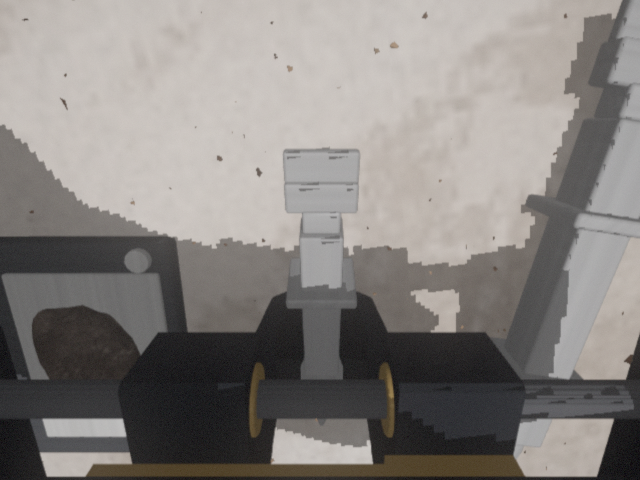

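Lowering made the insert pivot in the grip; the chisel tip is now down at (322,165). I lower a bit more and release it flat.

```bash
python3 -m inch '[[1,[0,0,0.3],0],[1,[0,0,0.6],0],[1,[0,0,0.6],0],[0.7,[0,0,0.6],0],[0.65,[0,0,0.6],0],[0.65,[0,0,0.6],0]]'
python3 - <<'E'
from h import *
im,p=snap("wrist","w9.png"); s=r.get_state()
print(s["tool_pos"],s["opening"])
for o in viewer.outline_of("wrist","insert"):
    m=o["pixels"];print(o["p"],o["bbox"])
    if 250<o["bbox"][0]<350:
        for row in range(150,380,10):
            xs=np.nonzero(m[row])[0]
            if len(xs): print(row,xs.min(),xs.max(),xs.mean())
E
```

```text
clock: 13.35
tool_pos: [0.5287, 0.4303, 0.019]
eef_rot: [0.074, 0.997, 0.0, 0.0]
contact_force: [0.0, -0.1, 0.0]
opening: 0.343
[0.52858853 0.4302752  0.01891267] 0.34764995885787836
0.96 [516.3, 1.4, 123.7, 376.4]
0.66 [287.8, 123.7, 64.0, 328.6]
150 291 351 321.0
160 290 352 321.0
170 291 352 321.5
180 305 337 321.0
190 305 337 321.0
200 302 340 321.0
210 302 340 321.0
220 302 340 321.0
230 302 340 321.0
240 303 340 321.5
250 292 351 321.5
260 289 353 321.0
270 289 354 321.5
280 303 339 321.0
290 303 339 321.0
300 304 339 321.5
310 304 339 321.5
320 304 338 321.0
330 304 338 321.0
340 304 338 321.0
350 295 348 321.5
360 295 349 322.0
370 293 350 321.5
```

View pics/w9.png

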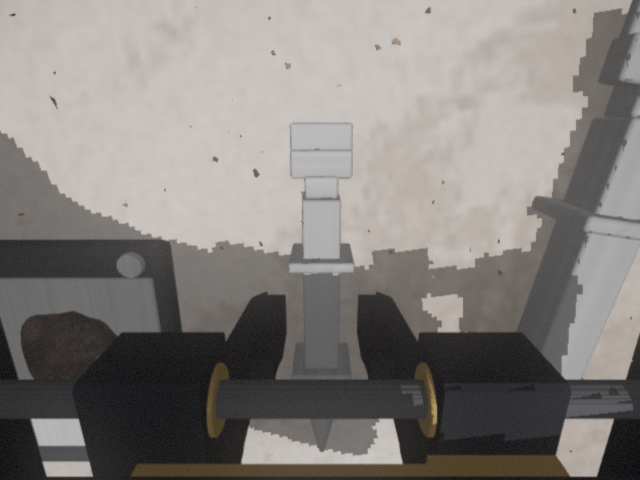

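Run:
```python
from h import *
p=viewer.camera_params("wrist");s=r.get_state()
from scipy.spatial.transform import Rotation as Ro
R=Ro.from_quat(s["eef_rot"]).as_matrix()
for uv,z in [((321.3,123.5),.014),((321.3,450),.012),((321.3,267),.024)]:
    P=onz(p,uv,z); print(P, R.T@(P-s["tool_pos"]))
```

```text
[0.451287   0.44231214 0.014     ] [0.0782085  0.00051893 0.00486228]
[0.59553811 0.42074438 0.012     ] [-0.06764555  0.00046182  0.00689755]
[0.49950633 0.43509683 0.024     ] [ 0.02944991  0.00049661 -0.00512593]
```

```bash
cat > plan.py <<'E'
import numpy as np
th30=np.radians(30)
# insert outline pts dense (u along insert toward rear(cone) , w up); cls: 0 bar, 1 collar
def pts():
    L=[]
    for u in np.arange(-48,48.1,.5): L+=[(u,-7,0),(u,7,0)]
    for u in np.arange(48,74.1,.5):
        h=5.5*(74-u)/26; L+=[(u,-h,0),(u,h,0)]
    for u in np.arange(-74,-48,.5): L+=[(u,-7,2),(u,7,2)]   # chisel 22 wide
    for c in(-24,24):
        for u in np.arange(c-2,c+2.1,.5):
            for w in np.arange(-12,12.1,1): L.append((u,w,1))
    return np.array(L)
P=pts()
def pen(X,Z,th):
    # th: tilt of bar, rear up positive. returns max penetration mm
    c,s=np.cos(th),np.sin(th)
    x=X+P[:,0]*c-P[:,1]*s; z=Z+P[:,0]*s+P[:,1]*c
    Sx=.8660254*x+.5*z; Nn=-.5*x+.8660254*z
    m=0;who=None
    for f in(-33.5,33.5):
        dS=4-np.abs(Sx-f)
        top=np.where(P[:,2]==0,-7,23)
        d=np.minimum(dS,top-Nn); i=d.argmax()
        if d[i]>m: m=d[i];who=('fork',f,P[i])
    d=np.minimum(Sx-37.5,-16-Nn);d=np.where(Sx<90,d,-1);i=d.argmax()
    if d[i]>m:m=d[i];who=('gfloor',0,P[i])
    d=np.minimum(np.minimum(Sx-85,90-Sx),2-Nn);i=d.argmax()
    if d[i]>m:m=d[i];who=('gend',0,P[i])
    return m,who
if __name__=="__main__":
    for X,Z in [(-14,40),(-14,30),(-13,25),(-12,22),(-11,20),(-10,18),(-9,16),(-8,14),(-7,12),(-6,10),(-5,8),(-4,6),(-3,4),(-2,2.5),(-2,1),(-1.5,0),(-2,-.9)]:
        r=[(d,pen(X,Z,np.radians(d))) for d in range(-4,40)]
        ok=[d for d,(m,w) in r if m<0.3]
        best=min(r,key=lambda q:q[1][0])
        print(X,Z,(ok[0],ok[-1]) if ok else None, best[0],round(best[1][0],1),best[1][1])
E
python3 plan.py
```

```text
-14 40 (-4, 39) -4 0 None
-14 30 (-4, 39) -4 0 None
-13 25 (-4, 39) -4 0 None
-12 22 (-3, 39) -3 0 None
-11 20 (0, 39) 0 0 None
-10 18 (2, 39) 2 0 None
-9 16 (5, 39) 5 0 None
-8 14 (7, 39) 8 0 None
-7 12 (10, 39) 11 0 None
-6 10 (13, 39) 14 0 None
-5 8 (16, 39) 17 0 None
-4 6 (19, 39) 20 0 None
-3 4 (23, 38) 23 0 None
-2 2.5 (25, 35) 26 0 None
-2 1 (27, 33) 28 0 None
-1.5 0 (29, 31) 29 0 None
-2 -0.9 (30, 30) 30 0 None
```

```bash
python3 -m inch '[[0.65,[0.25,0,0.1],0],[0.65,[0.5,0,0.25],0],[0.65,[0.5,0,0.25],0],[1,[0.5,0,0.25],0],[1,[0.5,0,0.25],0],[1,[0.5,0,0.25],0],[1,[0.5,0,0.25],0]]' 25
```

```text
clock: 14.15
tool_pos: [0.5236, 0.431, 0.0163]
eef_rot: [0.074, 0.997, 0.0, 0.0]
contact_force: [0.1, 0.1, -0.2]
opening: 0.154
```

Gripped flat: opening 13.6 mm, insert centre under the tool. I lift, turn another 90° and go over the seat.

```bash
python3 -m inch '[[1,[0,0,-2],0],[1,[0,0,-5],0],[1,[0,0,-9],0],[1,[0,0,-13],8],[1,[0,0,-17],16],[1,[0,-2,-20],24],[1,[-0.5,-5,-20],32],[1,[-1,-8,-20],40],[1,[-1.5,-11,-20],48],[1,[-2,-14,-20],56],[1,[-2.8,-16.8,-20],64],[1,[-2.8,-16.8,-20],72],[1,[-2.8,-16.8,-20],80],[1,[-2.8,-16.8,-20],90],[1,[-2.8,-16.8,-20],90],[1,[-2.8,-16.8,-20],90],[1,[-2.8,-16.8,-20],90]]'
python3 - <<'E'
from h import *
s=r.get_state(); print(np.round(s["q"],2))
snap("wrist","w10.png");snap("scene","s10.png")
im=cv2.imread("pics/s10.png");cv2.imwrite("pics/s10c.png",cv2.resize(im[100:320,200:400],None,fx=2.7,fy=2.7,interpolation=2))
E
```

```text
clock: 15.85
tool_pos: [0.5263, 0.2609, 0.2166]
eef_rot: [0.757, 0.654, 0.0, -0.0]
contact_force: [-0.5, -0.0, -1.4]
opening: 0.153
[-0.62  0.69  0.15  1.73 -0.14  0.73 -0.55]
```

View pics/w10.png

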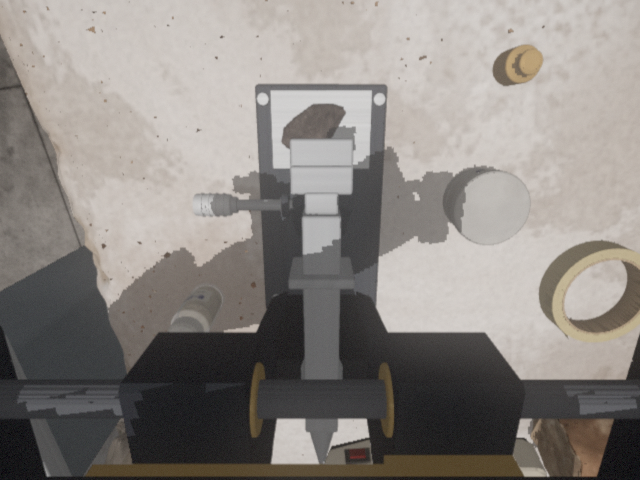

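View pics/s10c.png

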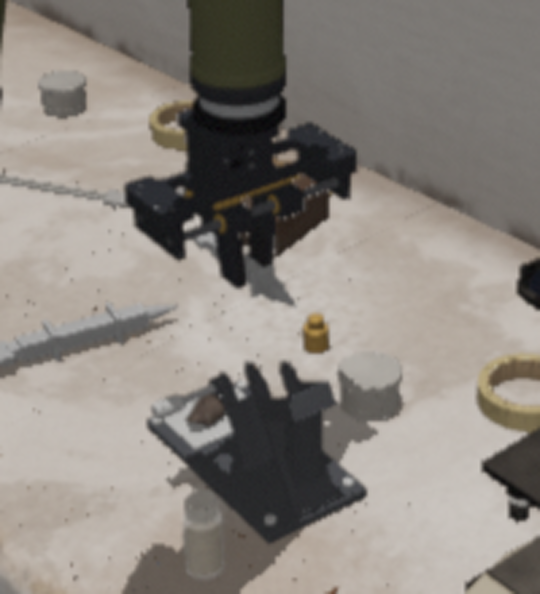

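```bash
python3 -m inch '[[1,[0,0,3],0],[1,[0,0,6],0],[1,[0,0,8],0],[1,[0,0,9],0],[1,[-0.05,0,9.4],0],[1,[-0.05,0,9.4],0],[1,[-0.05,0,9.4],0]]' 8
python3 - <<'E'
from h import *
snap("wrist","w11.png");snap("scene","s11.png")
im=cv2.imread("pics/s11.png");cv2.imwrite("pics/s11c.png",cv2.resize(im[150:320,220:390],None,fx=3.4,fy=3.4,interpolation=2))
E
```

```text
clock: 16.65
tool_pos: [0.5271, 0.2605, 0.1232]
eef_rot: [0.757, 0.653, 0.001, 0.0]
contact_force: [0.3, 0.2, -2.3]
opening: 0.159
```

View pics/w11.png

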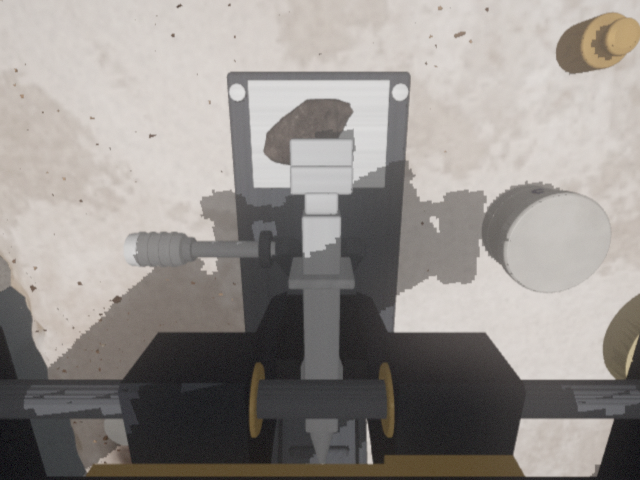

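View pics/s11c.png

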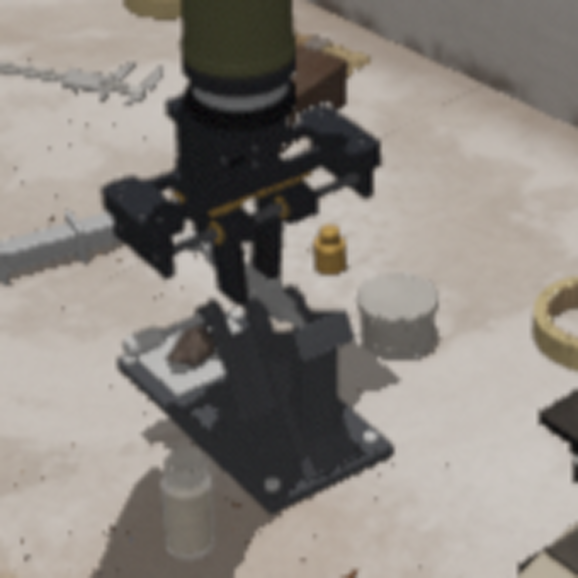

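```bash
python3 -m inch '[[1,[-0.15,-0.05,0.5],0],[1,[-0.25,-0.05,0.7],0],[1,[-0.35,-0.05,0.9],0],[1,[-0.45,-0.05,1.1],0],[1,[-0.55,-0.05,1.3],0],[1,[-0.55,-0.05,1.3],0]]' 6
python3 - <<'E'
from h import *
snap("wrist","w12.png")
E
```

```text
clock: 17.35
tool_pos: [0.525, 0.2546, 0.109]
eef_rot: [0.757, 0.653, -0.0, -0.0]
contact_force: [0.4, -0.5, -1.2]
opening: 0.161
```

View pics/w12.png

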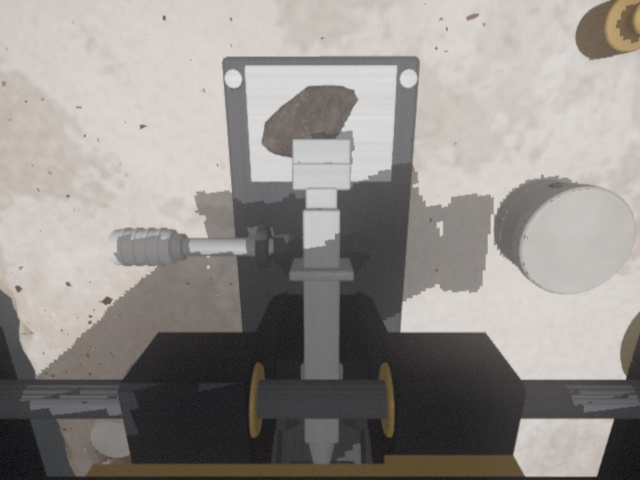

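```bash
python3 -m inch '[[1,[-0.1,0,0.25],0],[1,[-0.2,0,0.5],0],[1,[-0.3,0,0.7],0],[1,[-0.4,0,0.9],0],[1,[-0.5,0,1.05],0],[1,[-0.5,0,1.1],0],[1,[-0.5,0,1.1],0]]' 6
python3 - <<'E'
from h import *
snap("wrist","w13.png")
E
```

```text
clock: 18.1
tool_pos: [0.5242, 0.2496, 0.0981]
eef_rot: [0.757, 0.653, -0.0, 0.0]
contact_force: [0.1, 1.2, -1.0]
opening: 0.161
```

View pics/w13.png

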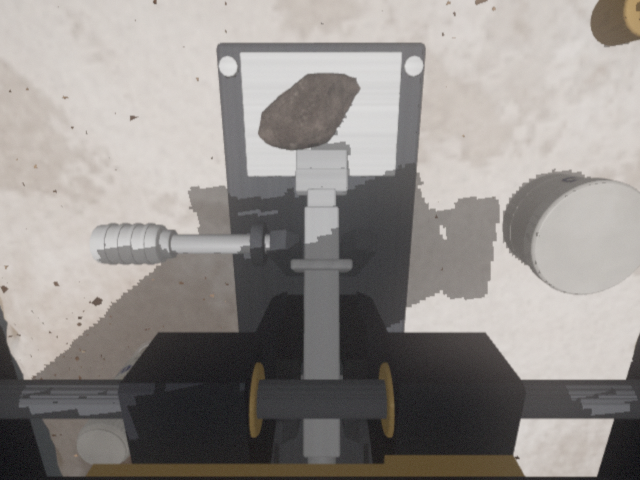

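```bash
python3 -m inch '[[1,[0,0,0.15],0],[1,[0.05,0,0.3],0],[1,[0.05,0,0.4],0],[1,[0.05,0,0.4],0]]' 4
python3 - <<'E'
from h import *
snap("wrist","w14.png")
E
```

```text
clock: 18.55
tool_pos: [0.5243, 0.2499, 0.0943]
eef_rot: [0.758, 0.653, -0.0, 0.0]
contact_force: [-0.2, -1.7, 1.5]
opening: 0.159
```

View pics/w14.png

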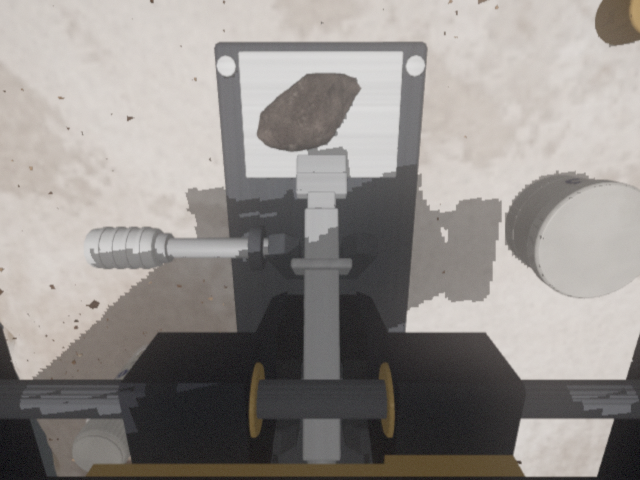

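Seated in both notches by the look of it, with the chisel at (322,170) pointing down to the stone. I release, rise and inspect.

```bash
python3 -m inch '[[0.8,[0,0,0],0],[0.6,[0,0,0],0],[0.55,[0,0,0],0],[0.5,[0,0,-2],0],[0.5,[0,0,-6],0],[0.5,[0,0,-10],0],[0.5,[0,0,-13.5],0],[0.5,[0,0,-13.5],0],[0.5,[0,0,-13.5],0]]'
python3 - <<'E'
from h import *
s=r.get_state();print(s["tool_pos"])
im,p=snap("wrist","w15.png")
cv2.imwrite("pics/w15c.png",cv2.resize(cv2.convertScaleAbs(im[110:440,170:470,::-1],alpha=1.4,beta=10),None,fx=1.8,fy=1.8,interpolation=2))
v=[.5243,.2473,-1.7197]
for P in [sn(-.0775,.011,.0),sn(-.0775,-.011,.0),sn(.0705,0,0),sn(-.0275,.012,.012),sn(-.0275,-.012,.012)]: print(np.round(proj(p,[s2w(v,P)])))
im,p=snap("scene","s15.png")
cv2.imwrite("pics/s15c.png",cv2.resize(im[210:320,240:370,::-1],None,fx=5,fy=5,interpolation=2))
E
```

```text
clock: 19.5
tool_pos: [0.5245, 0.2506, 0.2297]
eef_rot: [0.757, 0.653, 0.001, 0.0]
contact_force: [0.0, -0.5, -1.2]
opening: 0.496
[0.52447083 0.25062392 0.2296891 ]
[[336. 139.]]
[[308. 138.]]
[[322. 334.]]
[[339. 195.]]
[[306. 195.]]
```

View pics/w15.png

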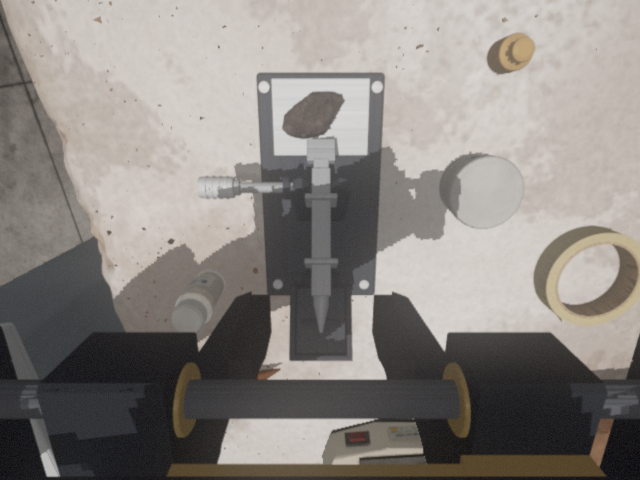

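View pics/s15c.png

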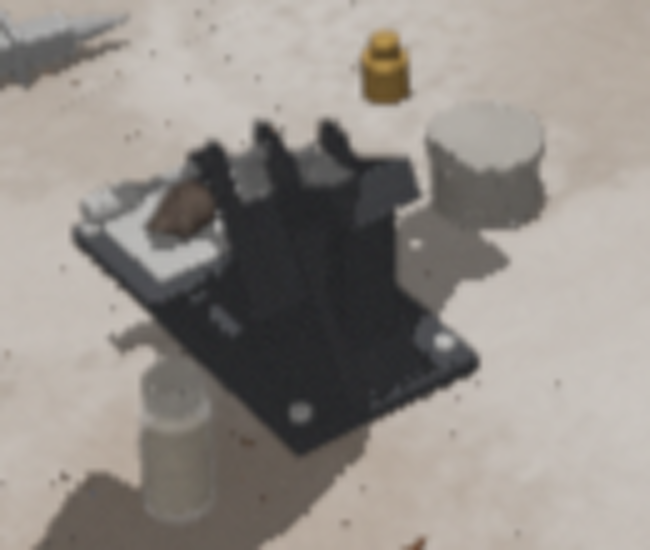

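View pics/w15c.png

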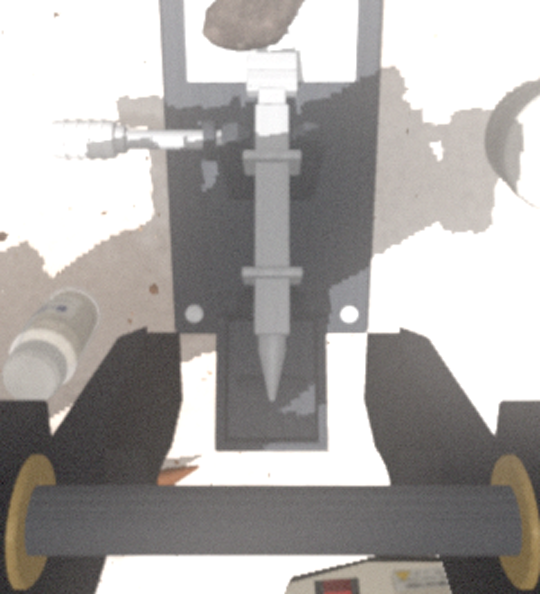

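The insert lies in both forks: the chisel edge is at (322,140), predicted 139, and the cone tip in the guard at (321,334), predicted 334. Now the pin.

```bash
python3 -m inch '[[0.5,[0.8,-2,0],-8],[0.5,[1.6,-4,0],-16],[0.5,[2.4,-6,0],-24],[0.5,[3.2,-7.4,0],-32],[0.5,[3.2,-7.4,0],-40],[0.5,[3.2,-7.4,0],-48],[0.5,[3.2,-7.4,0],-56],[0.5,[3.2,-7.4,0],-64],[0.5,[3.2,-7.4,0],-72],[0.5,[3.2,-7.4,0],-80],[0.5,[3.2,-7.4,0],-90],[0.5,[3.2,-7.4,3],-90],[0.5,[3.2,-7.4,6],-90],[0.5,[3.2,-7.4,8],-90],[0.5,[3.2,-7.4,8],-90]]'
python3 - <<'E'
from h import *
im,p=snap("wrist","w16.png")
E
```

```text
clock: 21.1
tool_pos: [0.4535, 0.2912, 0.1455]
eef_rot: [0.074, 0.997, -0.003, -0.003]
contact_force: [0.4, -0.2, -0.4]
opening: 0.501
```

View pics/w16.png

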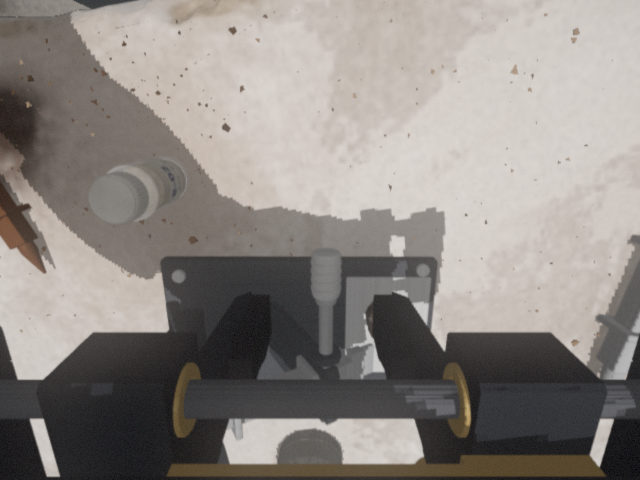

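```bash
python3 -m inch '[[0.5,[0,0.1,2],0],[0.5,[0,0.1,4],0],[0.5,[0,0.1,5.5],0],[0.5,[0,0.1,5.5],0],[0.8,[0,0.1,5.5],0],[1,[0,0.1,5.5],0],[1,[0,0.1,5.5],0],[1,[0,0.1,5.5],0],[1,[0,0.1,5.5],0]]' 30
```

```text
clock: 22.05
tool_pos: [0.4563, 0.2928, 0.0949]
eef_rot: [0.074, 0.997, -0.001, 0.0]
contact_force: [-0.7, -3.2, 6.0]
opening: 0.171
```

```bash
python3 -m inch '[[1,[-0.6,0,0],0],[1,[-1.3,0,0],0],[1,[-2,0,0],0],[1,[-2.7,0,0],0],[1,[-3.2,0,0],0],[1,[-3.5,0,0],0],[1,[-3.6,0,0],0],[1,[-3.6,0,0],0]]'
```

```text
clock: 22.85
tool_pos: [0.49, 0.2878, 0.0949]
eef_rot: [0.074, 0.997, -0.001, -0.001]
contact_force: [-4.8, -2.7, 8.4]
opening: 0.173
```

```bash
python3 -m inch '[[1,[-0.15,0,0],0],[1,[-0.3,0,0],0],[1,[-0.3,0,0],0]]'; python3 -m inch '[[0.8,[0.2,0,0],0],[0.6,[0.2,0,0],0],[0.5,[0.2,0,0],0],[0.5,[0.2,0,-4],0],[0.5,[0.2,0,-8],0],[0.5,[3,0,-13],0],[0.5,[6,0,-16],0],[0.5,[7,0,-16],0],[0.5,[7,0,-16],0]]'
python3 - <<'E'
from h import *
v=[.5243,.2473,-1.7197]
im,p=snap("wrist","w17.png")
for P in [sn(-.0335,-.0545,.0125),sn(-.0335,-.0285,.0125),sn(-.0775,0,0),sn(.0705,0,0)]: print(np.round(proj(p,[s2w(v,P)])))
im,p=snap("scene","s17.png")
cv2.imwrite("pics/s17c.png",cv2.resize(im[210:320,240:370,::-1],None,fx=5,fy=5,interpolation=2))
im,p=snap("top","t17.png")
E
```

```text
clock: 23.15
tool_pos: [0.4902, 0.2878, 0.0948]
eef_rot: [0.073, 0.997, -0.002, -0.003]
contact_force: [-10.0, -1.9, 12.5]
opening: 0.173
clock: 24.05
tool_pos: [0.4246, 0.2992, 0.2549]
eef_rot: [0.073, 0.997, 0.001, 0.001]
contact_force: [-0.3, -0.6, -0.5]
opening: 0.5
[[320. 277.]]
[[320. 304.]]
[[353. 314.]]
[[199. 360.]]
```

View pics/w17.png

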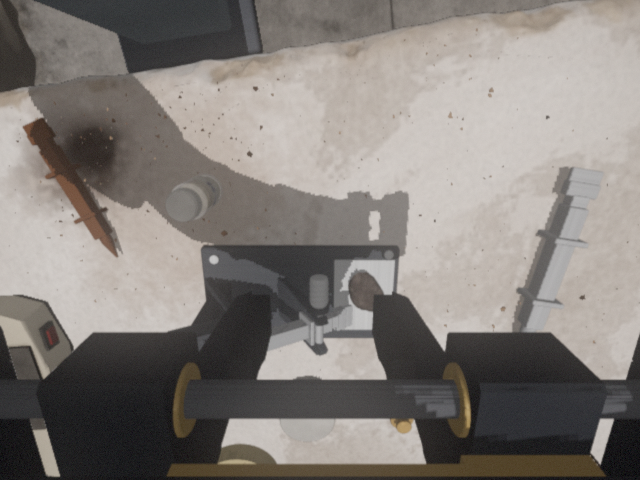

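View pics/t17.png

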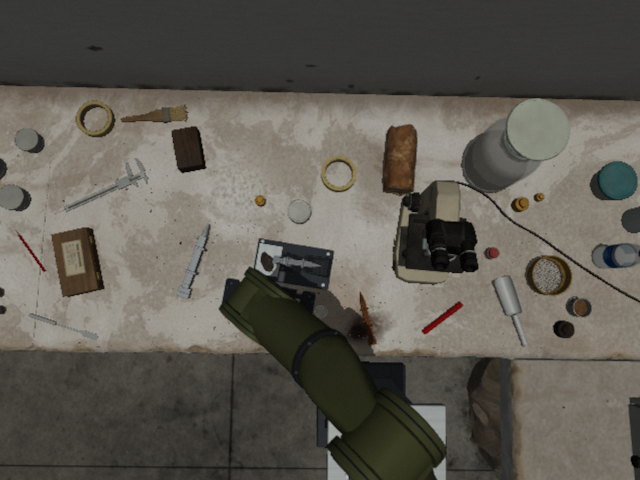

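```bash
python3 -m inch '[[0.3,[-1,-5,-2],0],[0.3,[-1,-9,-4],0],[0.3,[-1,-9,-4],0],[0.3,[-1,-9,-4],0]]'
python3 - <<'E'
from h import *
v=[.5243,.2473,-1.7197]
im,p=snap("wrist","w18.png")
cv2.imwrite("pics/w18c.png",cv2.resize(cv2.convertScaleAbs(im[220:380,250:510,::-1],alpha=1.5,beta=10),None,fx=3,fy=3,interpolation=2))
for P in [sn(-.0335,-.0545,.0125),sn(-.0335,-.0285,.0125),sn(-.0335,.022,.0125),sn(-.0775,-.011,0),sn(-.0775,.011,0),sn(.0705,0,0),sn(.0205,0,.012)]: print(np.round((proj(p,[s2w(v,P)])-[250,220])*3))
E
```

```text
clock: 24.6
tool_pos: [0.4231, 0.2066, 0.2936]
eef_rot: [0.076, 0.997, -0.0, -0.0]
contact_force: [0.3, 0.8, -0.1]
opening: 0.7
[[496.  89.]]
[[489. 165.]]
[[478. 303.]]
[[554. 173.]]
[[549. 229.]]
[[188. 310.]]
[[350. 285.]]
```

View pics/w18c.png

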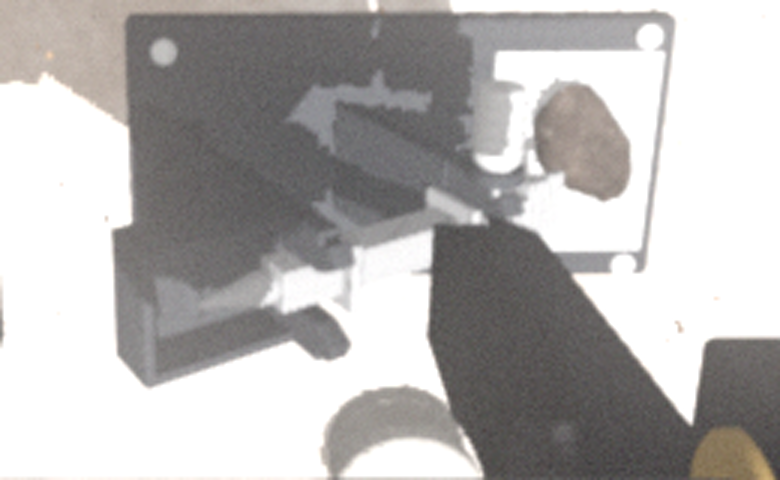

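View pics/w18.png

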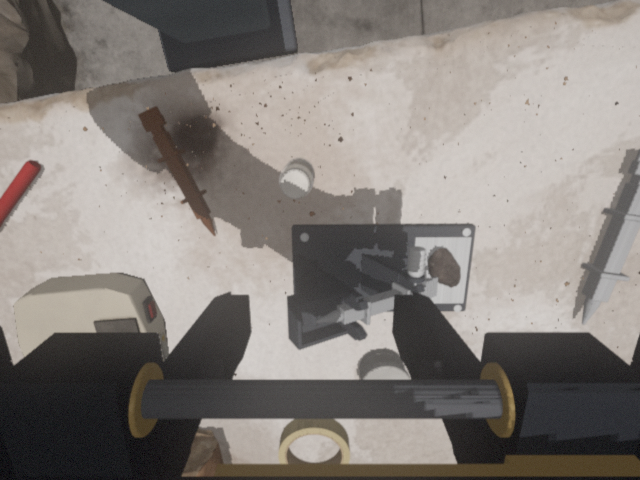

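Run:
```python
from h import *
im,p=snap("top","t19.png")
for n in ["stone","tin","weight","tape","marker","vial"]:
    for o in viewer.outline_of("top",n)[:1]:
        ys,xs=np.nonzero(o["pixels"]);print(n,round(o["p"],2),xs.mean().round(1),ys.mean().round(1))
cv2.imwrite("pics/t19c.png",cv2.resize(cv2.convertScaleAbs(im[220:330,230:390,::-1],alpha=1.5),None,fx=5,fy=5,interpolation=2))
```

```text
stone 0.62 266.9 261.7
tin 0.83 299.3 211.1
weight 0.73 294.5 261.8
tape 0.65 340.4 172.0
marker 0.52 442.2 317.5
```

View pics/t19c.png

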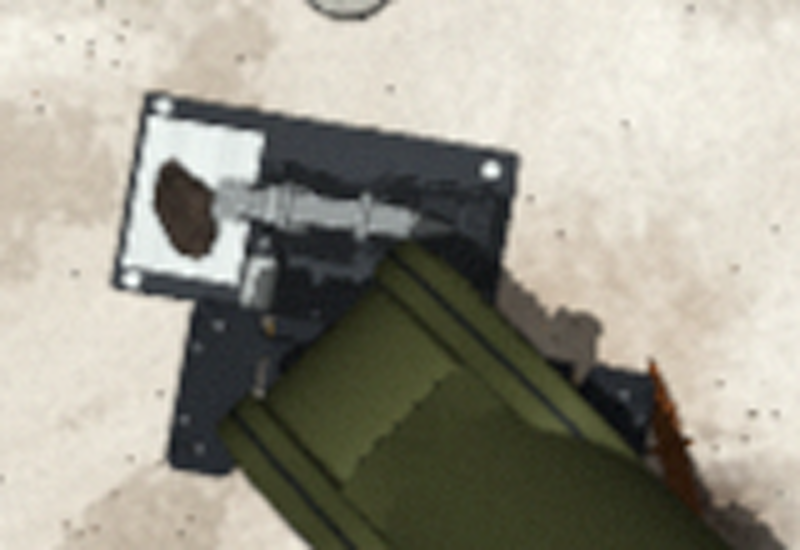

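The top view shows the chisel at crop (237,197) over the stone, the cone in the guard at (440,220) and the knob at (258,282), its home place. The stone, tin, tape and marker are where they were. The network gave the stand as "weight" here, but the real one shows at its old place (260,200) in the previous top picture.

```bash
python3 -c "
from plant import r
print(r.get_state()['clock']); print(r.finish_job())"
```

```text
25.0
the job is handed in; nothing more can be done
None
```

The insert is turned end for end, the cross pin is home over it, and I handed the job in at 25.0 s.

**What I did:**
1. I drew the pin to its stop and lifted the insert out square to the slope.
2. I turned it and set it level on the free bench in front of the stand. The hand can only turn about the vertical, so I needed this step to change its tilt.
3. I gripped it again and turned it another 90°. I then lowered it with a light grip so that the rear fork tilted it down into both notches.
4. I pushed the pin home and moved clear.

**Last checks:**
- **Insert:** after release, the chisel edge and cone tip were within 1 px of where a fully seated insert should appear. The chisel points at the stone and the cone lies in the guard.
- **Pin:** it travelled about 34 mm and then did not move under 10 N. The knob appears at its home place in the last top view.
- **Other things:** stone, tin, tape and marker are within 1 px of their first positions in the top view, and I moved nothing over the look-alikes.

**Checks that fell short:**
- **Vial:** the arm hid it in the last top view. The wrist picture shows it still standing.
- **Weight:** the network named part of the stand as the weight. I saw the real one at its old place only in the top picture before that.
- **Early height:** one early measurement from two views put a collar 9 mm lower than the stand's dimensions say. I put this down to the coarse top view, and later views and the grasp fitted the stated dimensions.

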